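# Half-shutter look at a water sample

## Task

Stand the blue-capped vial with the pink sample upright in the middle of the small raised pedestal of the viewing stand and let go of it, leaving the other two vials where they stand. Then, with the gripper's fingers, slide the stand's sprung shutter by its orange tab to half of its travel, where its white pointer meets the red mark and half of the lit window shows, and finish while still holding it there steadily against its spring.

Things in the scene. Friction and masses are not known exactly. Their poses are not given: they have to be found in the camera images.
- vial_blue_cap: clear glass test vial with a blue screw cap and a pink sample, round, 24 mm diameter, 65 mm high, about 30 g; the glass is the lower 52 mm (grip it there), the cap the rest. Origin at the centre of its underside, z up its axis. It starts upright on the bench, in any one of three places in a row with the two others.
- vial_white_cap: the same vial with a white cap and a yellow sample; not to be moved. Origin at the centre of its underside.
- vial_black_cap: the same vial with a black cap and a light blue sample; not to be moved. Origin at the centre of its underside.
- viewer: viewing stand, fixed to the bench: dark base plate (top at 14 mm; x -80 to 65, y -65 to 95 mm) with a grey lamp housing along its back (x 4 to 64, y -60 to 90 mm, top at 88 mm), a narrow round pedestal before it and a steel spring barrel on the housing's front (y 46 to 91 mm). Origin on the bench; x points from the pedestal to the housing, y along the shutter's opening travel, z up.
- pedestal_top (a point): centre of the pedestal's flat round top, a 30 mm disc, 35 mm above the bench; axes as the stand's. 80 mm in front of the shutter's tab.
- shutter_tab (a point): centre of the shutter's orange finger tab, which stands up above the housing and moves with the shutter: 14 mm thick along the travel (stand's y), 24 mm deep (x), 30 mm high, top 121 mm above the bench, foot on the shutter's black top strip (top at 92 mm, 30 mm wide along the travel). Can be pinched from above across its 14 mm. Axes as the stand's.
- shutter (a joint): travel of the shutter along the stand's +y (about to the robot's left), m: 0 closed (where its spring keeps it and returns it when let go), 0.04 fully open, 0.02 half, where the tab's white pointer is at the red mark. The spring pushes back with 3 N at 0, 9 N at half, 15 N at full travel.
- half_mark (a point): red mark on the housing's top behind the tab, at half travel (stand's y 0), between two black marks at y -20 mm (closed) and +20 mm (fully open). The lit window in the housing's front is 40 mm wide, centred at y -20 mm; the closed shutter covers it.

How it is judged:
By the outcome, as a careful person would: the job done as asked, in the order asked, and still so for the second after the job is handed in, while the arm keeps its last pose, push and grip.
It also fails if it takes over 48 s, if anything falls off the work surface, if the arm or the gripper's body presses on something with over 40 N, if the wrist force passes 120 N, or if a joint passes its speed limit or range.

## Robot

A 6-joint arm with a two-finger parallel gripper is mounted at the origin on a cart in front of the work surface, level with it; the furniture and walls round the work are solid. World frame = base frame: x ahead of the robot, y to its left, z up, the work surface at z = 0. Lengths are in m, angles in rad, forces in N, time in s.
With the tool pointing down it reaches from about 0.225 to 0.875 m from the base axis. Payload 3.4 kg.
Tool frame: the origin (TCP) lies on the mounting face of the last link; the fingertips stand 173 mm ahead of it and the grasp point (between the pads) lies pinch_z ahead of it (pinch_z is the distance from the TCP to the grasp point, in m); z points along the fingers, x is the direction in which the jaws open and shut, and the axes are right-handed (so a half turn about z gives the same grasp; the last joint's range is limited). The gripper opens to 85 mm and grips with 20 to 120 N. Pads are 22 mm wide; open, the fingers measure 114 mm over their backs; the gripper's body (76 mm by 85 mm) begins 54 mm behind the grasp point. The pads swing forward as they close: fully open they stand 13 mm farther back than shut.
Start: joints at [1.037, 0.276, 1.505, -0, 1.361, -0.121], TCP at [0.231, 0.527, 0.405] pointing down, gripper open.
Joint ranges: [-2.89, 2.89], [-0.75, 2.08], [0.22, 2.7], [-1.18, 4.32], [0.11, 2.71], [-2.7, 2.7]. Speed limits (rad/s): [2.57, 2.57, 3.14, 3.14, 3.14, 3.14].

## Interface

Orientations are given as a 3x3 rotation matrix whose columns are the frame's x, y, z axes.
In Python, from bench import observe, camera, camera_params, finish_job, pinch_z gives the robot as it stands. The module is installed in compiled form; this text tells all that it offers.
- The arm moves only by the shell command python3 -m creep 'ROWS' [FORCE]. ROWS is JSON, a list of rows, each an object of numbers: "dx", "dy", "dz": the shift along the world's x, y, z in mm; "ax", "ay", "az": the turn, a rotation vector about the world's x, y, z in rad; "grip": the finger opening in mm, from 0 to 85.4. A call has exactly 8 rows; each row is the pose to reach, as a shift and turn from the pose measured when the call began; what a row does not reach only later rows make up. A row lasts 1/8 s, in which the tool goes at most 62.5 mm and 10.7 degrees, less where a joint would pass 70% of its speed; a pose out of reach is approached as far as the arm can. A call with a gripper value outside its range is refused whole. The fingers move at their own pace and stop on an object; FORCE is the grip in N (left out, the last holds). Time passes only in rows, so rows that repeat a pose let the fingers close, or fill a call up. It gives the time, the measured TCP pose, the force and the opening at its end, in the units of the state.
- observe(): the state, without advancing time (a new reading comes with each control period).
- camera(name): name is "scene" or "side" or "wrist"; returns (picture, depth): 384x512x3 uint8, blue, green, red; 384x512 float32, m along the optical axis (not along the pixel's ray), 0 where there is no reading.
- camera_params(name): a dict with "fovy" (degrees; the focal length in pixels is half the picture's height over the tangent of half this angle, whatever the lens; pixels are square), "cx", "cy" (the principal point, pixels), "position" and "orientation" of the camera in the world; the wrist camera has in their place "mount" (4x4, takes a point from camera to tool coordinates, whose origin is the TCP and whose axes are the tool frame's). Camera axes: x right, y down, z forward; pixel columns grow to the right and rows downward; lengths in m; the calibration is good to about 2 mm. A picture is of the moment at which its call begins: read the wrist's pose just before it. camera_params takes no time and is no camera call.
- finish_job(): hands the job in, once; it reports no verdict.
The state is a dict: "clock": time; "q": joint angles; "joint_velocities": joint speeds; "joint_torque": joint torques, N m; "eef_pos": TCP position; "eef_rot": TCP orientation; "contact_force": force on the tool from outside, world axes, zero at the start; "wrist_torque": the same for the moment, N m; "finger_gap": opening from 0.0 (shut) to 1.0 (fully open).
Only numpy, scipy, OpenCV 4.12 (cv2) and the standard library are available. Lean on these libraries where they do the work, as an engineer would, in place of code of your own. Each camera call takes 0.05 s, during which the arm holds its last target. There are 200 camera calls.

## Working session

There is one attempt and no reset: what is moved stays moved. The work goes in short steps, Python scripts to look and compute and a shell command to move; the robot and the scene stay as the last step left them, time stands still between calls to the robot, and variables do not carry over. Pictures are saved under pics/ and viewed, about 8 in all and at most 12, crops included, and the job is handed in when it is done.

```bash
mkdir -p pics
cat > h.py <<'E'
import numpy as np, cv2
from bench import *
def snap(n,f):
    s=observe(); im,d=camera(n); cv2.imwrite('pics/'+f,im); np.savez('pics/'+f+'.npz',im=im,d=d,p=s['eef_pos'],R=s['eef_rot']); return s,im,d
def pose(n,s=None):
    c=camera_params(n)
    if 'mount' in c:
        M=np.array(c['mount']);T=np.eye(4);T[:3,:3]=np.array(s['eef_rot']).reshape(3,3);T[:3,3]=s['eef_pos'];T=T@M
        return c,T[:3,:3],T[:3,3]
    return c,np.array(c['orientation']).reshape(3,3),np.array(c['position'])
def ray(n,u,v,s=None):
    c,R,p=pose(n,s);f=192/np.tan(np.radians(c['fovy'])/2)
    return p,R@np.array([(u-c['cx'])/f,(v-c['cy'])/f,1.])
def onz(n,u,v,z,s=None):
    p,d=ray(n,u,v,s);return p+d*(z-p[2])/d[2]
def pt(n,u,v,dep,s=None):
    p,d=ray(n,u,v,s);return p+d*dep
E
python3 - <<'E'
from h import *
a=[snap(n,n+'0.png')[1] for n in('scene','side')]
cv2.imwrite('pics/both0.png',cv2.resize(np.vstack(a),(800//2*1,600)) if 0 else a[0])
s=observe();print(s['clock'],s['contact_force'],s['finger_gap'],pinch_z if not callable(pinch_z) else pinch_z())
for n in('scene','side','wrist'):print(n,camera_params(n))
E
```

```text
0.1 [ 0.16737482 -0.33394085  0.47194594] 1.0030301450473964 0.1547
scene {'fovy': 52.90938694261271, 'cx': 258.7511575245149, 'cy': 188.76900588670017, 'position': array([-0.03176217, -0.59151389,  0.61141261]), 'orientation': array([[ 0.5941816 , -0.49071496,  0.63729668],
       [-0.80432237, -0.36615353,  0.46797127],
       [ 0.00370793, -0.7906519 , -0.61225471]])}
side {'fovy': 45.50122712410113, 'cx': 260.28909786122824, 'cy': 187.1821476144622, 'position': array([0.19978376, 0.51246511, 0.50787816]), 'orientation': array([[-0.89752291, -0.20656233,  0.38959546],
       [-0.44096629,  0.42275022, -0.79172658],
       [-0.00116068, -0.88239122, -0.47051503]])}
wrist {'fovy': 60.151839421395195, 'cx': 252.1589632342697, 'cy': 190.4557355382131, 'mount': array([[ 9.99999791e-01,  1.46579838e-04, -6.29489252e-04,
         8.16427544e-06],
       [ 2.65465435e-05,  9.63807504e-01,  2.66599128e-01,
        -6.73067079e-02],
       [ 6.45784521e-04, -2.66599089e-01,  9.63807299e-01,
         3.03459508e-02],
       [ 0.00000000e+00,  0.00000000e+00,  0.00000000e+00,
         1.00000000e+00]])}
```

View pics/scene0.png

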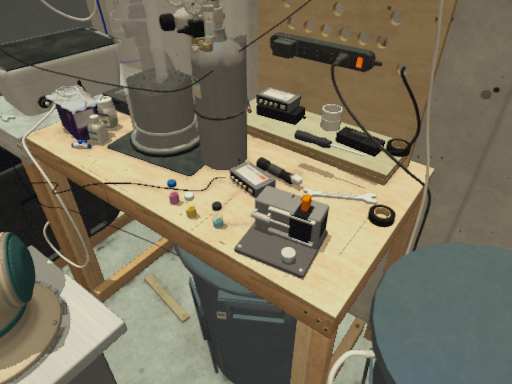

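View pics/side0.png

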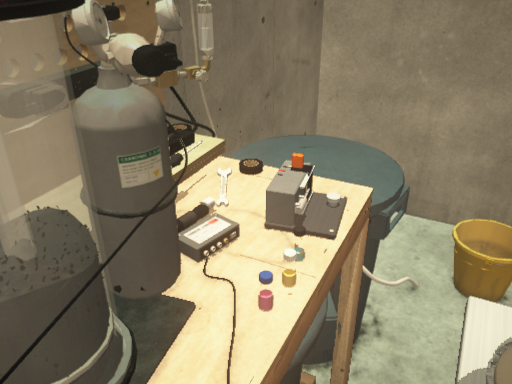

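The scene view shows the blue cap at (172,183) over the pink sample (174,198), the white cap at (189,196), the black cap at (217,206), the pedestal top at (288,255) and the tab at (306,202). The side view shows the blue cap at (266,277), the tab at (298,160) and the pedestal at (333,198).

```bash
cat > m.py <<'E'
from h import *
def blob(im,lo,hi,box):
    x0,y0,x1,y1=box;h=cv2.cvtColor(im,cv2.COLOR_BGR2HSV)[y0:y1,x0:x1]
    m=cv2.inRange(h,np.array(lo),np.array(hi));n,l,st,c=cv2.connectedComponentsWithStats(m)
    if n<2:return None
    i=1+st[1:,4].argmax();return c[i]+[x0,y0],st[i]+[x0,y0,0,0,0]
E
python3 - <<'E'
from m import *
B=dict(scene=dict(blue=(160,170,185,192),white=(180,188,198,203),black=(208,199,226,213),ped=(275,243,302,268),tab=(295,190,320,212)),
 side=dict(blue=(255,265,278,288),white=(280,245,298,266),ped=(322,188,345,212),tab=(285,148,310,172)))
C=dict(blue=((100,120,40),(125,255,255)),white=((0,0,150),(180,60,255)),black=((0,0,0),(180,255,60)),ped=((0,0,150),(180,60,255)),tab=((5,170,120),(18,255,255)))
Z=dict(blue=.0585,white=.0585,black=.0585,ped=.035,tab=.106)
for n in B:
    z=np.load('pics/%s0.png.npz'%n);im=z['im'];d=z['d']
    for k,b in B[n].items():
        r=blob(im,*C[k],b)
        if r is None:print(n,k,None);continue
        (u,v),st=r;dep=d[int(round(v)),int(round(u))]
        print(n,k,np.round([u,v]),st,'onz',onz(n,u,v,Z[k]).round(4),'depth',pt(n,u,v,dep).round(4))
E
```

```text
scene blue [171. 183.] [168 180   8   7  49] onz [0.4369 0.0108 0.0585] depth [0.4315 0.0038 0.0649]
scene white [188. 194.] [184 192  10   6  52] onz [ 0.4301 -0.0525  0.0585] depth [ 0.4259 -0.0574  0.0635]
scene black [216. 207.] [213 204   8   6  34] onz [ 0.4347 -0.1337  0.0585] depth [ 0.4323 -0.1361  0.0614]
scene ped [288. 252.] [281 247  15  11 134] onz [ 0.436  -0.3218  0.035 ] depth [ 0.437  -0.3212  0.0338]
scene tab [305. 203.] [301 196  11  15 102] onz [ 0.5126 -0.3104  0.106 ] depth [ 0.5062 -0.3136  0.1119]
side blue None
side white [291. 252.] [284 247  14  10 103] onz [ 0.4274 -0.0631  0.0585] depth [ 0.4246 -0.0558  0.0641]
side ped [334. 196.] [326 191  18  11 104] onz [ 0.4347 -0.3168  0.035 ] depth [ 0.4356 -0.32    0.0332]
side tab [297. 160.] [292 153  12  15 157] onz [ 0.5161 -0.3052  0.106 ] depth [ 0.5144 -0.3009  0.1081]
```

Run:
```python
from h import *
s=observe();print(np.round(s['eef_pos'],3));print(np.round(np.array(s['eef_rot']).reshape(3,3),3))
P=[]
for n in('scene','side'):
    z=np.load('pics/%s0.png.npz'%n);d=z['d'];c,R,p=pose(n);f=192/np.tan(np.radians(c['fovy'])/2)
    v,u=np.mgrid[0:384,0:512];X=np.stack([(u-c['cx'])/f*d,(v-c['cy'])/f*d,d],-1)@R.T+p;P.append(X[d>0])
P=np.vstack(P)
print('rows x .1-.75; cols y .7..-.5 max z cm')
print('      ',[round(y,2) for y in np.arange(.7,-.5,-.08)])
for x in np.arange(.1,.8,.06):
    r=[]
    for y in np.arange(.7,-.5,-.08):
        q=P[(abs(P[:,0]-x)<.03)&(abs(P[:,1]-y)<.04)&(P[:,2]<.6)]
        r.append(int(100*np.percentile(q[:,2],98)) if len(q)>8 else -99)
    print(round(x,2),r)
```

```text
[0.231 0.527 0.404]
[[ 0.401  0.916 -0.001]
 [ 0.916 -0.401 -0.001]
 [-0.002 -0.    -1.   ]]
rows x .1-.75; cols y .7..-.5 max z cm
       [np.float64(0.7), np.float64(0.62), np.float64(0.54), np.float64(0.46), np.float64(0.38), np.float64(0.3), np.float64(0.22), np.float64(0.14), np.float64(0.06), np.float64(-0.02), np.float64(-0.1), np.float64(-0.18), np.float64(-0.26), np.float64(-0.34), np.float64(-0.42)]
0.1 [-99, -99, -99, -99, -99, -99, -99, 0, 1, 19, 14, 0, -99, -99, -99]
0.16 [-99, -99, -99, -99, -99, -99, -99, 0, 0, 0, 0, 0, -99, -99, -99]
0.22 [-99, -99, -99, -99, -99, -79, -79, -79, -99, -99, -99, -99, -99, -99, -99]
0.28 [-14, -13, -99, -99, -79, 0, 0, -79, -79, -99, -99, -99, -99, -99, -99]
0.34 [0, 0, -2, -7, -4, -79, 0, -79, -79, -79, -99, -15, -99, -99, -99]
0.4 [16, 0, 24, 0, 0, 0, 0, 0, 0, 6, 2, 1, 1, 3, 0]
0.46 [17, 3, 13, 22, 21, 0, 0, 0, 5, 6, 6, 8, 8, 8, 0]
0.52 [17, 7, 13, 13, 21, 46, 46, 38, 40, 43, 0, 8, 9, 11, 0]
0.58 [17, -73, 12, 9, 0, 35, 44, 44, 43, 43, 3, 3, 0, 8, 0]
0.64 [17, 9, 4, 2, 0, -79, -79, 40, 43, 33, 3, 3, 0, 0, 1]
0.7 [17, 5, 5, 4, -65, -79, -99, 31, 39, 33, 3, 3, 0, 0, 1]
0.76 [29, 16, -73, -79, -79, -99, -99, -99, 8, 34, 9, 10, 10, 14, 9]
```

Run:
```python
from h import *
P=[]
for n in('scene','side'):
    z=np.load('pics/%s0.png.npz'%n);d=z['d'];c,R,p=pose(n);f=192/np.tan(np.radians(c['fovy'])/2)
    v,u=np.mgrid[0:384,0:512];X=np.stack([(u-c['cx'])/f*d,(v-c['cy'])/f*d,d],-1)@R.T+p;P.append(X[d>0])
for n,Q in zip('ab',P):
  for lo,hi in((.08,.2),(.2,.35),(.35,.5)):
    print(n,lo,[(round(y,2),round(float(np.sort(q[:,0])[3]),3)) for y in np.arange(-.1,.6,.05) for q in [Q[(abs(Q[:,1]-y)<.025)&(Q[:,2]>lo)&(Q[:,2]<hi)&(Q[:,0]>.2)]] if len(q)>8])
```

```text
a 0.08 [(np.float64(-0.1), 0.742), (np.float64(-0.05), 0.629), (np.float64(0.0), 0.589), (np.float64(0.05), 0.586), (np.float64(0.1), 0.6), (np.float64(0.15), 0.584), (np.float64(0.2), 0.547), (np.float64(0.25), 0.544), (np.float64(0.3), 0.547), (np.float64(0.4), 0.461), (np.float64(0.45), 0.461), (np.float64(0.5), 0.46), (np.float64(0.55), 0.466)]
a 0.2 [(np.float64(-0.1), 0.883), (np.float64(-0.05), 0.559), (np.float64(0.0), 0.536), (np.float64(0.05), 0.531), (np.float64(0.1), 0.524), (np.float64(0.15), 0.522), (np.float64(0.2), 0.515), (np.float64(0.25), 0.507), (np.float64(0.3), 0.497), (np.float64(0.35), 0.486), (np.float64(0.4), 0.472), (np.float64(0.45), 0.455), (np.float64(0.5), 0.435), (np.float64(0.55), 0.418)]
a 0.35 [(np.float64(-0.1), 0.86), (np.float64(-0.05), 0.543), (np.float64(0.0), 0.535), (np.float64(0.05), 0.538), (np.float64(0.1), 0.537), (np.float64(0.15), 0.585), (np.float64(0.2), 0.549), (np.float64(0.25), 0.544), (np.float64(0.3), 0.548)]
b 0.08 [(np.float64(0.0), 0.587), (np.float64(0.05), 0.585), (np.float64(0.1), 0.597), (np.float64(0.2), 0.549), (np.float64(0.25), 0.543), (np.float64(0.3), 0.545), (np.float64(0.35), 0.574)]
b 0.2 [(np.float64(-0.1), 0.883), (np.float64(-0.05), 0.749), (np.float64(0.0), 0.533), (np.float64(0.05), 0.529), (np.float64(0.1), 0.523), (np.float64(0.15), 0.52), (np.float64(0.2), 0.512), (np.float64(0.25), 0.503), (np.float64(0.3), 0.494), (np.float64(0.35), 0.483), (np.float64(0.4), 0.479)]
b 0.35 [(np.float64(-0.1), 0.859), (np.float64(-0.05), 0.542), (np.float64(0.0), 0.533), (np.float64(0.05), 0.539), (np.float64(0.1), 0.535), (np.float64(0.15), 0.552), (np.float64(0.2), 0.523), (np.float64(0.25), 0.518), (np.float64(0.3), 0.521)]
```

```bash
python3 -m creep '[{"dx":0,"dy":-60,"dz":0},{"dx":10,"dy":-120,"dz":-10},{"dx":30,"dy":-180,"dz":-20},{"dx":50,"dy":-240,"dz":-30},{"dx":70,"dy":-300,"dz":-40},{"dx":90,"dy":-360,"dz":-50},{"dx":100,"dy":-420,"dz":-55},{"dx":100,"dy":-430,"dz":-55}]'
python3 - <<'E'
from h import *
snap('wrist','w1.png')
E
```

```text
invalid input
```

View pics/w1.png

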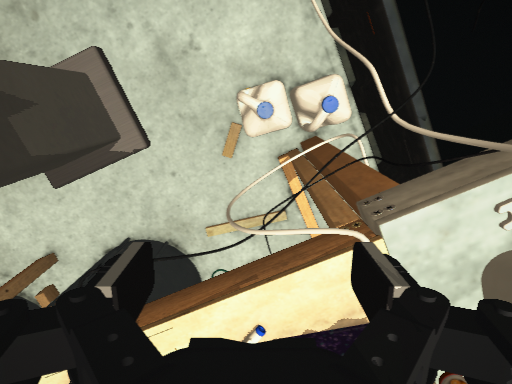

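Three pictures viewed. The wrist view shows only the floor and bench edge, because the move was refused. The format seems to need every key, including the grip, so I'll give all of them.

```bash
python3 -m creep '[{"dx":22,"dy":-55,"dz":-5,"ax":0,"ay":0,"az":-0.16,"grip":85},{"dx":44,"dy":-110,"dz":-10,"ax":0,"ay":0,"az":-0.32,"grip":85},{"dx":66,"dy":-165,"dz":-15,"ax":0,"ay":0,"az":-0.48,"grip":85},{"dx":88,"dy":-220,"dz":-20,"ax":0,"ay":0,"az":-0.64,"grip":85},{"dx":110,"dy":-275,"dz":-30,"ax":0,"ay":0,"az":-0.80,"grip":85},{"dx":132,"dy":-330,"dz":-40,"ax":0,"ay":0,"az":-0.96,"grip":85},{"dx":154,"dy":-385,"dz":-50,"ax":0,"ay":0,"az":-1.1,"grip":85},{"dx":176,"dy":-440,"dz":-55,"ax":0,"ay":0,"az":-1.16,"grip":85}]'
```

```text
clock: 1.15
eef_pos: [0.4067, 0.0847, 0.3486]
eef_rot: [[1.0, -0.005, -0.002], [-0.005, -1.0, 0.0], [-0.002, -0.0, -1.0]]
contact_force: [0.7, 0.9, 0.8]
finger_gap: 0.997
```

```bash
python3 -m creep '[{"dx":10,"dy":-30,"dz":0,"ax":0,"ay":0,"az":0,"grip":85},{"dx":20,"dy":-50,"dz":0,"ax":0,"ay":0,"az":0,"grip":85},{"dx":25,"dy":-65,"dz":0,"ax":0,"ay":0,"az":0,"grip":85},{"dx":25,"dy":-65,"dz":0,"ax":0,"ay":0,"az":0,"grip":85},{"dx":25,"dy":-65,"dz":0,"ax":0,"ay":0,"az":0,"grip":85},{"dx":25,"dy":-65,"dz":0,"ax":0,"ay":0,"az":0,"grip":85},{"dx":25,"dy":-65,"dz":0,"ax":0,"ay":0,"az":0,"grip":85},{"dx":25,"dy":-65,"dz":0,"ax":0,"ay":0,"az":0,"grip":85}]'
python3 - <<'E'
from h import *
snap('wrist','w2.png')
E
```

```text
clock: 2.15
eef_pos: [0.4316, 0.0201, 0.3487]
eef_rot: [[1.0, -0.004, -0.001], [-0.004, -1.0, 0.0], [-0.001, -0.0, -1.0]]
contact_force: [-0.6, 0.2, 0.1]
finger_gap: 0.992
```

View pics/w2.png

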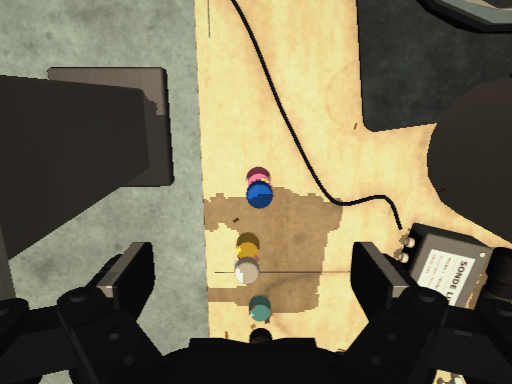

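The wrist view (4th) shows the blue cap at (259,195), white at (246,271) and black at (260,338).

Run:
```python
from m import *
z=np.load('pics/w2.png.npz');s=dict(eef_pos=z['p'],eef_rot=z['R']);im=z['im']
for k,lo,hi,b in(('blue',(100,130,60),(125,255,255),(240,178,280,212)),('white',(0,0,110),(180,70,255),(234,258,260,286)),('black',(0,0,0),(180,255,40),(246,326,274,341))):
    (u,v),st=blob(im,lo,hi,b);print(k,u,v,st,onz('wrist',u,v,.063,s).round(4),z['d'][int(v),int(u)],pt('wrist',u,v,z['d'][int(v),int(u)],s).round(4))
```

```text
blue 258.9639468690702 194.2561669829222 [247 181  25  27 527] [0.4367 0.0136 0.063 ] 0.26281357 [0.4366 0.0145 0.0658]
white 245.52072538860102 272.4740932642487 [234 260  24  23 386] [ 0.4253 -0.0562  0.063 ] 0.28106335 [ 0.4253 -0.0545  0.066 ]
black 260.4342105263158 335.03508771929825 [250 328  24  13 228] [ 0.4382 -0.1195  0.063 ] 0.3001477 [ 0.4382 -0.1188  0.0639]
```

```bash
python3 -m creep '[{"dx":5,"dy":-8,"dz":-30,"ax":0,"ay":0,"az":0,"grip":85},{"dx":5,"dy":-8,"dz":-70,"ax":0,"ay":0,"az":0,"grip":85},{"dx":5,"dy":-8,"dz":-110,"ax":0,"ay":0,"az":0,"grip":85},{"dx":5,"dy":-8,"dz":-140,"ax":0,"ay":0,"az":0,"grip":85},{"dx":5,"dy":-8,"dz":-158,"ax":0,"ay":0,"az":0,"grip":85},{"dx":5,"dy":-8,"dz":-163,"ax":0,"ay":0,"az":0,"grip":85},{"dx":5,"dy":-8,"dz":-163,"ax":0,"ay":0,"az":0,"grip":60},{"dx":5,"dy":-8,"dz":-163,"ax":0,"ay":0,"az":0,"grip":40}]' 30
python3 - <<'E'
from h import *
s,im,d=snap('wrist','w3.png'); p=pinch_z
g=np.array(s['eef_pos'])+np.array(s['eef_rot']).reshape(3,3)[:,2]*p;print(g)
E
```

```text
clock: 3.2
eef_pos: [0.4371, 0.012, 0.1864]
eef_rot: [[1.0, -0.004, 0.0], [-0.004, -1.0, 0.0], [0.0, -0.0, -1.0]]
contact_force: [0.1, -0.0, -0.2]
finger_gap: 0.6
[0.43714973 0.01198462 0.03171755]
```

View pics/w3.png

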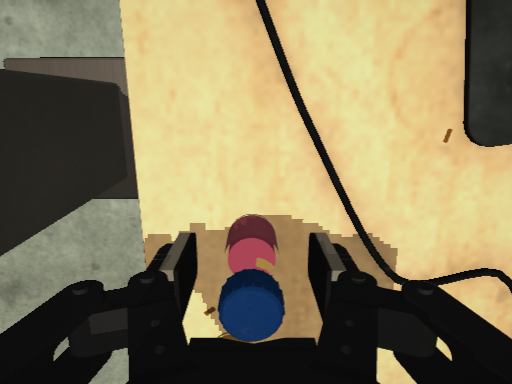

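Vial is between the pads (cap at (251,308)), about 2 mm off toward +y. I'll shift by 2 mm, close, and lift.

```bash
python3 -m creep '[{"dx":0,"dy":2,"dz":-1,"ax":0,"ay":0,"az":0,"grip":30},{"dx":0,"dy":2,"dz":-1,"ax":0,"ay":0,"az":0,"grip":15},{"dx":0,"dy":2,"dz":-1,"ax":0,"ay":0,"az":0,"grip":15},{"dx":0,"dy":2,"dz":-1,"ax":0,"ay":0,"az":0,"grip":15},{"dx":0,"dy":2,"dz":-1,"ax":0,"ay":0,"az":0,"grip":15},{"dx":0,"dy":2,"dz":-1,"ax":0,"ay":0,"az":0,"grip":15},{"dx":0,"dy":2,"dz":20,"ax":0,"ay":0,"az":0,"grip":15},{"dx":0,"dy":2,"dz":40,"ax":0,"ay":0,"az":0,"grip":15}]' 40
```

```text
clock: 4.25
eef_pos: [0.4368, 0.0139, 0.2267]
eef_rot: [[1.0, -0.004, -0.001], [-0.004, -1.0, 0.0], [-0.001, -0.0, -1.0]]
contact_force: [0.7, 0.1, 0.1]
finger_gap: 0.269
```

```bash
python3 -m creep '[{"dx":0,"dy":0,"dz":45,"ax":0,"ay":0,"az":-0.17,"grip":15},{"dx":-2,"dy":-40,"dz":80,"ax":0,"ay":0,"az":-0.35,"grip":15},{"dx":-5,"dy":-90,"dz":103,"ax":0,"ay":0,"az":-0.53,"grip":15},{"dx":-8,"dy":-145,"dz":103,"ax":0,"ay":0,"az":-0.71,"grip":15},{"dx":-11,"dy":-200,"dz":103,"ax":0,"ay":0,"az":-0.89,"grip":15},{"dx":-14,"dy":-255,"dz":103,"ax":0,"ay":0,"az":-1.07,"grip":15},{"dx":-17,"dy":-300,"dz":103,"ax":0,"ay":0,"az":-1.25,"grip":15},{"dx":-17,"dy":-329,"dz":103,"ax":0,"ay":0,"az":-1.43,"grip":15}]'
python3 - <<'E'
from h import *
s,im,d=snap('wrist','w4.png');print(s['eef_pos'],s['finger_gap'],s['joint_velocities'].round(3))
E
```

```text
clock: 5.25
eef_pos: [0.4192, -0.3173, 0.3292]
eef_rot: [[0.129, -0.992, -0.0], [-0.992, -0.129, 0.001], [-0.001, 0.0, -1.0]]
contact_force: [0.5, 0.1, -0.1]
finger_gap: 0.267
[ 0.41924825 -0.31725573  0.32924701] 0.2667298218318379 [-0.31   0.189 -0.263  0.014  0.089  1.104]
```

View pics/w4.png

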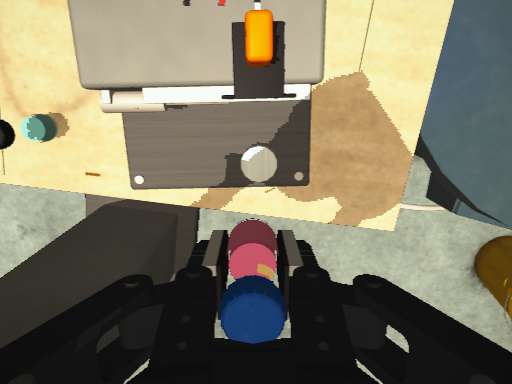

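The view (6th, still turning) shows the pedestal disc at (259,163), tab top at (259,37), plate front edge (132,188)–(310,183), vial held upright. I'll measure from a settled frame.

Run:
```python
from m import *
for i in range(3): s,im,d=snap('wrist','w5.png')
print(s['eef_pos'].round(4),s['joint_velocities'].round(3)); print(s['eef_rot'])
for k,lo,hi,b,z in(('ped',(0,0,140),(180,60,255),(230,135,290,192),.035),('tabtop',(8,150,225),(30,255,255),(235,0,285,75),.121),('taball',(5,150,90),(30,255,255),(235,0,285,75),.121)):
    r=blob(im,lo,hi,b);(u,v),st=r
    print(k,np.round([u,v],1),st,onz('wrist',u,v,z,s).round(4),pt('wrist',u,v,d[int(v),int(u)],s).round(4))
    print(' ext',onz('wrist',st[0],v,z,s).round(4),onz('wrist',st[0]+st[2],v,z,s).round(4),onz('wrist',u,st[1],z,s).round(4),onz('wrist',u,st[1]+st[3],z,s).round(4))
# plate front edge & housing front edge via brightness transitions
g=cv2.cvtColor(im,cv2.COLOR_BGR2GRAY).astype(float)
def edge(cols,r0,r1,z,sgn):
    P=[]
    for c in cols:
        gr=sgn*np.diff(cv2.GaussianBlur(g[r0:r1,c:c+1],(1,5),0)[:,0]);v=r0+gr.argmax()+.5;P.append(onz('wrist',c,v,z,s)[:2])
    P=np.array(P);k,b=np.polyfit(P[:,1],P[:,0],1);r=P[:,0]-k*P[:,1]-b;ok=abs(r)<.002
    k,b=np.polyfit(P[ok,1],P[ok,0],1);print('edge yaw deg',np.degrees(np.arctan(-k)),ok.sum(),len(P),'x at y=-.32',k*-.32+b)
edge(range(145,190,3),175,200,.014,1)
edge(range(90,225,4),70,97,.088,-1); edge(range(90,225,4),70,97,.088,1)
```

```text
[ 0.4195 -0.3161  0.3291] [ 0.033 -0.019  0.032  0.015  0.015 -0.016]
[[ 1.35856603e-01 -9.90728336e-01 -5.89804831e-04]
 [-9.90727378e-01 -1.35857324e-01  1.43170770e-03]
 [-1.49856269e-03  3.89828849e-04 -9.99998801e-01]]
ped [260.2 164.1] [ 243  147   36   36 1019] [ 0.4368 -0.3201  0.035 ] [ 0.437  -0.3201  0.0363]
 ext [ 0.4349 -0.3063  0.035 ] [ 0.4388 -0.3351  0.035 ] [ 0.4505 -0.3182  0.035 ] [ 0.4212 -0.3224  0.035 ]
tabtop [262.6  35.9] [ 249   11   27   51 1286] [ 0.5166 -0.3079  0.121 ] [ 0.5165 -0.3079  0.1216]
 ext [ 0.5156 -0.3012  0.121 ] [ 0.5174 -0.3144  0.121 ] [ 0.5275 -0.3063  0.121 ] [ 0.5046 -0.3096  0.121 ]
taball [262.3  38.1] [ 248   11   29   56 1523] [ 0.5155 -0.3079  0.121 ] [ 0.5155 -0.3079  0.1215]
 ext [ 0.5146 -0.3009  0.121 ] [ 0.5165 -0.3151  0.121 ] [ 0.5275 -0.3061  0.121 ] [ 0.5023 -0.3098  0.121 ]
edge yaw deg 7.818082178633939 15 15 x at y=-.32 0.41044228352168627
edge yaw deg 9.49807710346224 34 34 x at y=-.32 0.4985798799918808
edge yaw deg 9.63904129675412 33 34 x at y=-.32 0.4967453387988692
```

Run:
```python
import cv2
im=cv2.imread('pics/w5.png')[0:200,60:340];cv2.imwrite('pics/w5c.png',cv2.resize(im,None,fx=2.8,fy=2.8,interpolation=cv2.INTER_CUBIC))
```

```text
(no output)
```

View pics/w5c.png

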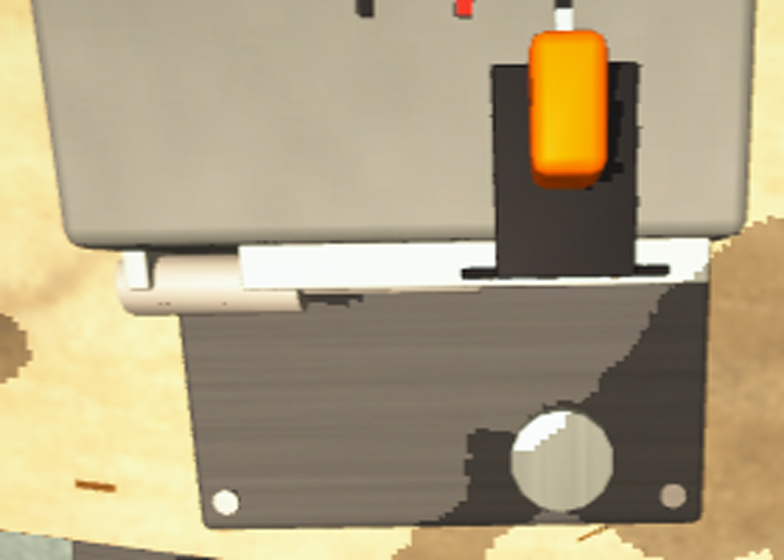

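Crop (7th): stand is seen clearly, pedestal disc centred, pointer of the tab at the closed black mark, red mark left of it. Next, how the vial sits in the gripper.

Run:
```python
from m import *
z=np.load('pics/w5.png.npz');im,d=z['im'],z['d']
h=cv2.cvtColor(im,cv2.COLOR_BGR2HSV);m=cv2.inRange(h,(100,120,30),(125,255,255))>0;m[:260]=0
c=camera_params('wrist');M=c['mount'];f=192/np.tan(np.radians(c['fovy'])/2)
v,u=np.nonzero(m&(d>0));D=d[v,u];X=np.stack([(u-c['cx'])/f*D,(v-c['cy'])/f*D,D],1)@M[:3,:3].T+M[:3,3]
top=np.percentile(X[:,2],2);Q=X[X[:,2]<top+.0025];print(top,len(Q),Q.min(0),Q.max(0))
print(cv2.minEnclosingCircle((Q[:,:2]*1000).astype(np.float32)))
```

```text
0.11957420445603081 2596 [-0.01023744 -0.01100559  0.09758179] [0.01028991 0.00935247 0.12205288]
((0.37804946303367615, -0.6468778252601624), 11.381887435913086)
```

```bash
python3 -m creep '[{"dx":10,"dy":-3,"dz":-10,"ax":0,"ay":0,"az":0.014,"grip":15},{"dx":16.7,"dy":-4.1,"dz":-30,"ax":0,"ay":0,"az":0.014,"grip":15},{"dx":16.7,"dy":-4.1,"dz":-55,"ax":0,"ay":0,"az":0.014,"grip":15},{"dx":16.7,"dy":-4.1,"dz":-80,"ax":0,"ay":0,"az":0.014,"grip":15},{"dx":16.7,"dy":-4.1,"dz":-95,"ax":0,"ay":0,"az":0.014,"grip":15},{"dx":16.7,"dy":-4.1,"dz":-103,"ax":0,"ay":0,"az":0.014,"grip":15},{"dx":16.7,"dy":-4.1,"dz":-105,"ax":0,"ay":0,"az":0.014,"grip":15},{"dx":16.7,"dy":-4.1,"dz":-105,"ax":0,"ay":0,"az":0.014,"grip":15}]'
python3 - <<'E'
from h import *
s,a,_=snap('scene','s6.png');s,b,_=snap('side','d6.png')
r=lambda im,x,y:cv2.resize(im[y:y+100,x:x+130],None,fx=3,fy=3,interpolation=cv2.INTER_CUBIC)
cv2.imwrite('pics/c6.png',np.hstack([r(a,230,180),r(b,260,130)]))
E
```

```text
clock: 6.45
eef_pos: [0.4364, -0.3192, 0.2246]
eef_rot: [[0.151, -0.988, -0.0], [-0.988, -0.151, 0.001], [-0.001, -0.0, -1.0]]
contact_force: [0.3, -0.2, -0.5]
finger_gap: 0.262
```

View pics/c6.png

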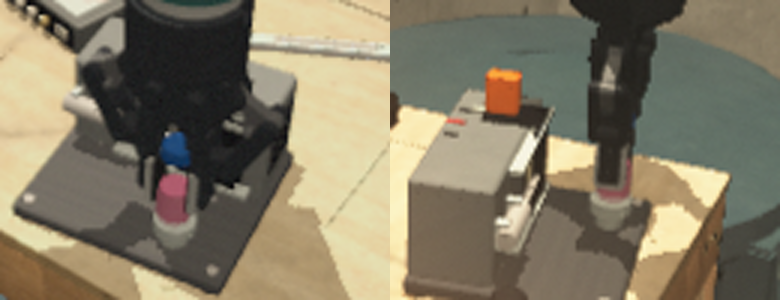

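The 8th view shows the vial just over the pedestal, centred in both views. I'll lower the last millimetres.

```bash
python3 -m creep '[{"dx":0,"dy":-0.9,"dz":-1,"ax":0,"ay":0,"az":0,"grip":15},{"dx":0,"dy":-0.9,"dz":-2,"ax":0,"ay":0,"az":0,"grip":15},{"dx":0,"dy":-0.9,"dz":-3,"ax":0,"ay":0,"az":0,"grip":15},{"dx":0,"dy":-0.9,"dz":-3.5,"ax":0,"ay":0,"az":0,"grip":15},{"dx":0,"dy":-0.9,"dz":-4,"ax":0,"ay":0,"az":0,"grip":15},{"dx":0,"dy":-0.9,"dz":-4,"ax":0,"ay":0,"az":0,"grip":15},{"dx":0,"dy":-0.9,"dz":-4,"ax":0,"ay":0,"az":0,"grip":15},{"dx":0,"dy":-0.9,"dz":-4,"ax":0,"ay":0,"az":0,"grip":15}]'
```

```text
clock: 7.55
eef_pos: [0.4363, -0.3201, 0.221]
eef_rot: [[0.151, -0.989, 0.0], [-0.989, -0.151, 0.001], [-0.001, -0.0, -1.0]]
contact_force: [-0.5, 1.4, 4.7]
finger_gap: 0.264
```

```bash
python3 -m creep '[{"dx":0,"dy":0,"dz":0,"ax":0,"ay":0,"az":0,"grip":27},{"dx":0,"dy":0,"dz":0,"ax":0,"ay":0,"az":0,"grip":32},{"dx":0,"dy":0,"dz":0,"ax":0,"ay":0,"az":0,"grip":40},{"dx":0,"dy":0,"dz":0,"ax":0,"ay":0,"az":0,"grip":50},{"dx":0,"dy":0,"dz":0,"ax":0,"ay":0,"az":0,"grip":50},{"dx":0,"dy":0,"dz":25,"ax":0,"ay":0,"az":0,"grip":50},{"dx":0,"dy":0,"dz":60,"ax":0,"ay":0,"az":0,"grip":50},{"dx":0,"dy":0,"dz":100,"ax":0,"ay":0,"az":0,"grip":50}]'
python3 - <<'E'
from m import *
for i in range(3): s,im,d=snap('wrist','w7.png')
h=cv2.cvtColor(im,cv2.COLOR_BGR2HSV);m=cv2.inRange(h,(100,120,30),(125,255,255))>0
c,R,p=pose('wrist',s);f=192/np.tan(np.radians(c['fovy'])/2)
v,u=np.nonzero(m&(d>0));D=d[v,u];X=np.stack([(u-c['cx'])/f*D,(v-c['cy'])/f*D,D],1)@R.T+p
X=X[np.hypot(X[:,0]-.437,X[:,1]+.32)<.04];top=np.percentile(X[:,2],97);Q=X[X[:,2]>top-.003];print('cap top',top,len(Q),cv2.minEnclosingCircle((Q[:,:2]*1000).astype(np.float32)))
print(s['eef_pos'],s['finger_gap'])
r=blob(im,(8,150,225),(30,255,255),(150,0,380,200))
if r: (u,v),st=r;print('tabtop',u,v,st,onz('wrist',u,v,.121,s),pt('wrist',u,v,d[int(v),int(u)],s))
E
```

```text
clock: 8.55
eef_pos: [0.4361, -0.32, 0.3215]
eef_rot: [[0.151, -0.989, -0.001], [-0.989, -0.151, 0.002], [-0.002, 0.001, -1.0]]
contact_force: [0.7, 0.2, -0.8]
finger_gap: 0.582
cap top 0.10145965464987519 781 ((435.5986328125, -320.18048095703125), 10.428091049194336)
[ 0.43750384 -0.32117935  0.32546453] 0.5886142925937168
tabtop 246.708674304419 74.72749590834697 [ 234   51   26   49 1222] [ 0.51665826 -0.30778325  0.121     ] [ 0.51657154 -0.30780708  0.12222979]
```

View pics/w7.png

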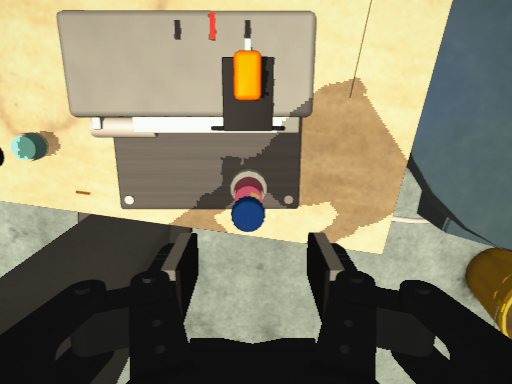

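View 9: vial stands upright, released, 1.2 mm from the pedestal centre (cap top 0.101 as expected). The tab is at (247,75), the red mark at (212,25) and the black marks at (178,28) and (247,28). Next I go to the tab and close on it.

```bash
python3 -m creep '[{"dx":30,"dy":5,"dz":0,"ax":0,"ay":0,"az":0,"grip":50},{"dx":60,"dy":10,"dz":0,"ax":0,"ay":0,"az":0,"grip":50},{"dx":79,"dy":13.4,"dz":0,"ax":0,"ay":0,"az":0,"grip":50},{"dx":79,"dy":13.4,"dz":-10,"ax":0,"ay":0,"az":0,"grip":50},{"dx":79,"dy":13.4,"dz":-28,"ax":0,"ay":0,"az":0,"grip":50},{"dx":79,"dy":13.4,"dz":-45,"ax":0,"ay":0,"az":0,"grip":45},{"dx":79,"dy":13.4,"dz":-55,"ax":0,"ay":0,"az":0,"grip":40},{"dx":79,"dy":13.4,"dz":-55,"ax":0,"ay":0,"az":0,"grip":35}]'
python3 - <<'E'
from m import *
z=np.load('pics/w7.png.npz');s=dict(eef_pos=z['p'],eef_rot=z['R']);im=z['im']
for k,lo,hi,b in(('red',(0,150,120),(4,255,255),(203,8,222,45)),('openblk',(0,0,0),(180,255,80),(168,12,190,48)),('ptr',(0,0,200),(180,50,255),(238,30,256,55))):
    (u,v),st=blob(im,lo,hi,b);print(k,u,v,st,onz('wrist',u,v,.092 if k=='ptr' else .088,s).round(4))
E
```

```text
clock: 9.7
eef_pos: [0.515, -0.3071, 0.2671]
eef_rot: [[0.151, -0.989, 0.002], [-0.989, -0.151, -0.001], [0.001, -0.001, -1.0]]
contact_force: [-0.3, -0.0, 0.0]
finger_gap: 0.409
red 212.0 25.122448979591837 [209  12   7  28 147] [ 0.5425 -0.2836  0.088 ]
openblk 177.06382978723406 29.329787234042552 [175  20   6  19  94] [ 0.5373 -0.2641  0.088 ]
ptr 247.0 44.0 [244  39   7  11  77] [ 0.5351 -0.305   0.092 ]
```

```bash
python3 -m creep '[{"dx":1,"dy":0,"dz":2.5,"ax":0,"ay":0,"az":0,"grip":25},{"dx":1,"dy":0,"dz":2.5,"ax":0,"ay":0,"az":0,"grip":18},{"dx":1,"dy":0,"dz":2.5,"ax":0,"ay":0,"az":0,"grip":5},{"dx":1,"dy":0,"dz":2.5,"ax":0,"ay":0,"az":0,"grip":5},{"dx":1,"dy":0,"dz":2.5,"ax":0,"ay":0,"az":0,"grip":5},{"dx":1,"dy":0,"dz":2.5,"ax":0,"ay":0,"az":0,"grip":5},{"dx":1,"dy":0,"dz":2.5,"ax":0,"ay":0,"az":0,"grip":5},{"dx":1,"dy":0,"dz":2.5,"ax":0,"ay":0,"az":0,"grip":5}]' 70
```

```text
clock: 10.7
eef_pos: [0.5162, -0.3074, 0.2706]
eef_rot: [[0.151, -0.989, 0.003], [-0.989, -0.151, -0.002], [0.003, -0.003, -1.0]]
contact_force: [-0.9, -0.6, 5.8]
finger_gap: 0.148
```

```bash
python3 -m creep '[{"dx":-0.6,"dy":4,"dz":0.5,"ax":0,"ay":0,"az":0,"grip":5},{"dx":-1.2,"dy":8,"dz":0.5,"ax":0,"ay":0,"az":0,"grip":5},{"dx":-1.8,"dy":12,"dz":0.5,"ax":0,"ay":0,"az":0,"grip":5},{"dx":-2.4,"dy":16,"dz":0.5,"ax":0,"ay":0,"az":0,"grip":5},{"dx":-3,"dy":19,"dz":0.5,"ax":0,"ay":0,"az":0,"grip":5},{"dx":-3,"dy":19.8,"dz":0.5,"ax":0,"ay":0,"az":0,"grip":5},{"dx":-3,"dy":19.8,"dz":0.5,"ax":0,"ay":0,"az":0,"grip":5},{"dx":-3,"dy":19.8,"dz":0.5,"ax":0,"ay":0,"az":0,"grip":5}]'
python3 - <<'E'
from m import *
for i in range(2): s,im,d=snap('wrist','w8.png')
print(s['eef_pos'].round(4),s['contact_force'].round(1),s['finger_gap'],s['joint_velocities'].round(3))
sc=camera('scene')[0];sd=camera('side')[0];cv2.imwrite('pics/s8.png',sc)
r=lambda im,x,y:cv2.resize(im[y:y+75,x:x+100],(400,300),interpolation=cv2.INTER_CUBIC)
cv2.imwrite('pics/c8.png',np.vstack([np.hstack([r(sc,240,190),r(sd,258,140)]),cv2.resize(im[120:345,100:400],(800,300)) ]))
E
```

```text
clock: 11.7
eef_pos: [0.5134, -0.289, 0.2707]
eef_rot: [[0.152, -0.988, 0.003], [-0.988, -0.152, -0.006], [0.007, -0.003, -1.0]]
contact_force: [0.3, -8.1, -4.8]
finger_gap: 0.148
[ 0.5134 -0.289   0.2707] [ 0.2 -8.4 -5. ] 0.14445761726389117 [ 0.001  0.    -0.001  0.001  0.001 -0.   ]
```

View pics/c8.png

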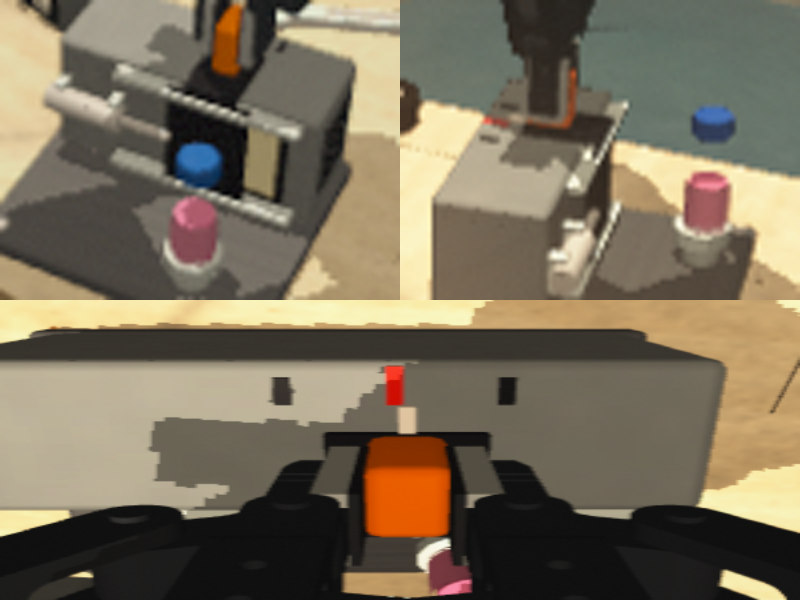

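View 10: vial stands on the pedestal; the pointer (407) is slightly right of the red mark (395), about 2 mm short. I'll measure it.

```bash
cat > mk.py <<'E'
from m import *
import sys
z=np.load('pics/%s.npz'%sys.argv[1]);s=dict(eef_pos=z['p'],eef_rot=z['R']);im=z['im'];o={}
def X(u):return int(100+u*300/800)
def Y(v):return int(120+(v-300)*225/300)
for k,lo,hi,b in(('red',(0,150,100),(6,255,255),(X(380),Y(362),X(412),Y(408))),('openblk',(0,0,0),(180,255,75),(X(260),Y(372),X(300),Y(410))),('closeblk',(0,0,0),(180,255,50),(X(490),Y(372),X(525),Y(410))),('ptr',(5,15,120),(30,110,255),(X(375),Y(404),X(425),Y(434)))):
    (u,v),st=blob(im,lo,hi,b);p=onz('wrist',u,v,.092 if k=='ptr' else .088,s);o[k]=p
    print(k,round(u,1),round(v,1),st,p.round(4),'depth z',pt('wrist',u,v,z['d'][int(v),int(u)],s)[2].round(4))
y=(o['openblk']-o['closeblk'])[:2];L=np.hypot(*y);y/=L;print('span',L,'ptr-red',(o['ptr']-o['red'])[:2]@y,'ptr-mid',(o['ptr']-(o['openblk']+o['closeblk'])/2)[:2]@y,'yaw',np.degrees(np.arctan2(-y[0],y[1])))
E
python3 mk.py w8.png
```

```text
red 247.4 183.7 [244 170   7  29 179] [ 0.542  -0.2837  0.088 ] depth z 0.089
openblk 205.3 188.3 [202 178   7  21 118] [ 0.5368 -0.2643  0.088 ] depth z 0.0891
closeblk 289.5 187.9 [287 178   7  21 125] [ 0.543  -0.3038  0.088 ] depth z 0.0896
ptr 252.1 208.9 [248 198   9  22 176] [ 0.5312 -0.2876  0.092 ] depth z 0.0923
span 0.040070969233829745 ptr-red -0.0021784972060501684 ptr-mid -0.002166296021980681 yaw 8.884997723085908
```

```bash
python3 -m creep '[{"dx":-0.3,"dy":2,"dz":0,"ax":0,"ay":0,"az":0,"grip":5},{"dx":-0.5,"dy":3,"dz":0,"ax":0,"ay":0,"az":0,"grip":5},{"dx":-0.5,"dy":3.6,"dz":0,"ax":0,"ay":0,"az":0,"grip":5},{"dx":-0.5,"dy":3.6,"dz":0,"ax":0,"ay":0,"az":0,"grip":5},{"dx":-0.5,"dy":3.6,"dz":0,"ax":0,"ay":0,"az":0,"grip":5},{"dx":-0.5,"dy":3.6,"dz":0,"ax":0,"ay":0,"az":0,"grip":5},{"dx":-0.5,"dy":3.6,"dz":0,"ax":0,"ay":0,"az":0,"grip":5},{"dx":-0.5,"dy":3.6,"dz":0,"ax":0,"ay":0,"az":0,"grip":5}]'
python3 - <<'E'
from m import *
for i in range(2): s,im,d=snap('wrist','w9.png')
print(s['eef_pos'].round(4),s['contact_force'].round(1),s['finger_gap'])
E
python3 mk.py w9.png
```

```text
clock: 12.9
eef_pos: [0.5131, -0.287, 0.2707]
eef_rot: [[0.152, -0.988, 0.004], [-0.988, -0.152, -0.01], [0.011, -0.003, -1.0]]
contact_force: [-0.2, -8.3, -3.1]
finger_gap: 0.148
[ 0.5131 -0.287   0.2706] [ 0.4 -8.4 -2.8] 0.1481048010028603
red 250.1 183.5 [247 169   7  30 199] [ 0.5421 -0.2837  0.088 ] depth z 0.0899
openblk 207.8 188.0 [205 178   7  21 126] [ 0.5369 -0.2642  0.088 ] depth z 0.0898
closeblk 292.5 187.9 [290 178   6  21 125] [ 0.543 -0.304  0.088] depth z 0.0888
ptr 251.9 208.8 [248 198   9  22 175] [ 0.5311 -0.2862  0.092 ] depth z 0.092
span 0.0402740108568358 ptr-red -0.0007871403940124307 ptr-mid -0.0007469670621832281 yaw 8.633312284029138
```

```bash
python3 -m creep '[{"dx":-0.2,"dy":1.6,"dz":0,"ax":0,"ay":0,"az":0,"grip":5},{"dx":-0.4,"dy":2.6,"dz":0,"ax":0,"ay":0,"az":0,"grip":5},{"dx":-0.4,"dy":2.6,"dz":0,"ax":0,"ay":0,"az":0,"grip":5},{"dx":-0.4,"dy":2.6,"dz":0,"ax":0,"ay":0,"az":0,"grip":5},{"dx":-0.4,"dy":2.6,"dz":0,"ax":0,"ay":0,"az":0,"grip":5},{"dx":-0.4,"dy":2.6,"dz":0,"ax":0,"ay":0,"az":0,"grip":5},{"dx":-0.4,"dy":2.6,"dz":0,"ax":0,"ay":0,"az":0,"grip":5},{"dx":-0.4,"dy":2.6,"dz":0,"ax":0,"ay":0,"az":0,"grip":5}]'
python3 - <<'E'
from m import *
for i in range(2): s,im,d=snap('wrist','w10.png')
print(s['eef_pos'].round(4),s['contact_force'].round(1),s['finger_gap'])
sc=camera('scene')[0]
cv2.imwrite('pics/c10.png',np.hstack([cv2.resize(sc[170:290,150:340],(430,272),interpolation=cv2.INTER_CUBIC),cv2.resize(im[120:345,100:400],(362,272))]))
E
python3 mk.py w10.png
```

```text
clock: 14.0
eef_pos: [0.5129, -0.2859, 0.2706]
eef_rot: [[0.152, -0.988, 0.005], [-0.988, -0.152, -0.014], [0.015, -0.003, -1.0]]
contact_force: [0.9, -8.7, -3.7]
finger_gap: 0.15
[ 0.5128 -0.2859  0.2707] [ 1.  -8.2 -2.2] 0.15035451470676356
red 250.5 183.6 [248 169   6  30 179] [ 0.542  -0.2835  0.088 ] depth z 0.0896
openblk 208.4 188.2 [206 178   6  21 120] [ 0.5368 -0.2641  0.088 ] depth z 0.0895
closeblk 292.9 188.3 [290 178   6  21 109] [ 0.5427 -0.3038  0.088 ] depth z 0.088
ptr 251.6 209.1 [248 199   8  21 163] [ 0.5308 -0.2857  0.092 ] depth z 0.0918
span 0.04021399940806422 ptr-red -0.00048524630457954707 ptr-mid -0.0003702578806673152 yaw 8.48907386596733
```

View pics/c10.png

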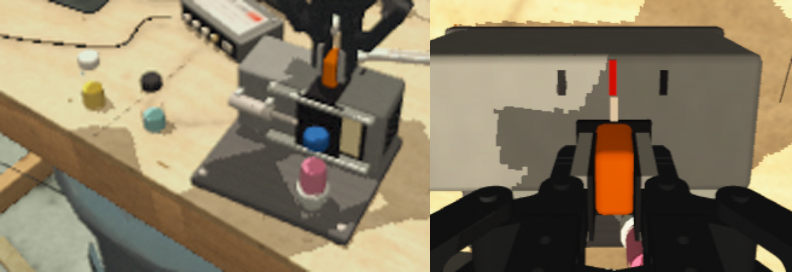

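View 11: pointer directly under the red mark, half the window lit, vial on the pedestal, the other two vials in place. I'll check that it doesn't drift while held, then hand in.

```bash
python3 - <<'E'
from m import *
for i in range(16): camera('wrist')
s,im,d=snap('wrist','w11.png');print(s['clock'],s['eef_pos'].round(4),s['contact_force'].round(1),s['finger_gap'])
E
python3 mk.py w11.png | tail -1; python3 -c "
from bench import *
print(finish_job())"
```

```text
14.95 [ 0.5129 -0.2859  0.2707] [-0.1 -8.6 -1.7] 0.14843807993331368
span 0.04021449787134138 ptr-red -0.0004852472525907999 ptr-mid -0.0003702652866565277 yaw 8.48560732768355
the job is handed in; nothing more can be done
None
```

I stood the blue-capped vial upright on the pedestal and let go of it. Then I pinched the shutter's orange tab, slid it to half travel, and handed in at about 15 s while still holding it.

- **Vial:** after release, its cap top was at 101 mm where about 100 mm is expected, and its centre was about 1.2 mm from the pedestal centre. I never touched the other two vials, and the last scene picture shows them still standing.
- **Shutter:** it first stopped about 2.2 mm short because the arm gave under the spring, so I corrected it twice. It ended 0.4–0.5 mm short of the red mark, which is within the roughly 2 mm camera calibration.
- **Hold:** over about 0.8 s before handing in, the tool and pointer did not drift, with about 8.5 N pushing back against the expected 9 N.
- **Disagreements:** the stand's angle came out between 7.8° and 9.6° depending on which edge I used, and I used about 8.6°. My first move was refused, apparently because rows need every key filled in, and it cost no robot time. The tool had tilted by about 0.8° at the end under the spring's push.

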